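Set the portion stop against its screw slack

TASK

Set the portion stop of the red cutting board to the marker with the handwheel. Its screw has slack, so wind the stop clearly past the marker towards the handwheel first (5 mm or more), then bring it back the other way until its pointer is in line with the marker tip. With the wheel let go, press the stop's face towards the handwheel with a push of about 10 N (never over 25 N) to prove that it does not give, then take the hand away; leave the small jar and the tin on the board where they stand.

Things in the scene. Friction and masses are not known exactly. Their poses are not given: they have to be found in the camera images.
- wheel_axis (a point): Centre of the upper face of the steel handwheel disc (130 mm diameter, 10 mm thick, vertical axis, low 6 mm hub button) on the gearbox at one end of the red board (460 x 200 x 25 mm, lying on the table). z is up; x and y turn with the wheel, x pointing to the crank handle.
- crank_grip (a point): Middle of the black upright crank handle on the handwheel: a 22 mm diameter post 46 mm tall that spins freely on its own axis, 50 mm from the wheel axis, its foot 1 mm over the disc (post from 23 mm below to 23 mm above this point). Take it from above and carry it round the wheel axis; the tool need not turn. Turning needs about 4 N at the handle. This point goes round with the wheel.
- wheel (a joint): Handwheel angle in rad, counterclockwise from above is positive. Counterclockwise winds the screw's nut towards the handwheel, clockwise towards the knife slot, 30 mm per turn (4.77 mm per rad). It stays where it is left.
- nut_top (a point): Centre of the upper face of the dark nut block (29 mm long) that the screw drives, seen from above between the two lugs of the stop's fork. Its axes are those of the board: x along the slide from the knife slot towards the handwheel, z up.
- fork_centre (a point): Midpoint of the stop's fork, same height and same axes as nut_top; it and the wheel axis lie on the slide's centre line. The nut has 5 mm of free play between the fork's lugs (2.5 mm either side of this point); it drags the stop only after touching a lug. Pushed towards the handwheel, the stop is backed up only when the nut is at the knife-slot end of its play (2.5 mm towards -x from this point); otherwise the stop slides on its rails at about 4 N until it is.
- stop_pointer (a point): Tip of the thin steel pointer (4 mm wide along the slide) that sticks out sideways from the white stop plate, on the -y side of the slide. Axes as the board's: x towards the handwheel, z up. At the start it lies about 10 to 30 mm on the knife-slot side of the marker tip. The stop can travel to about 20 mm or more beyond the marker.
- marker_tip (a point): Tip of the marker's upright fin (4 mm wide along the slide, fin end facing the pointer's end across a 3 mm gap), on a small steel slider on the rail at the -y edge of the board. Same axes and height as the pointer; in line when both have the same x along the slide. It is clamped fast.
- stop_face (a point): Point to press on the stop: middle of the white plate's flat face that looks to the knife slot (-x), 20 mm below the plate's top edge (plate 130 mm wide across the slide, 8 mm thick, its top 125 mm above the table). Axes as the board's; press towards +x. From this face 60 mm or more is clear above 63 mm over the table on the -x side; the knife slot plates (80 mm high over the table) stand more than 140 mm away.
- shaker: Small glass jar, 36 mm diameter, 65 mm tall, standing on the board between the stop and the knife slot, off to the -y side; origin at the centre of its underside. To be left alone.
- tin: Small steel tin, 28 mm diameter, 35 mm tall, standing on the board near its +y edge between the stop and the gearbox; origin at the centre of its underside. To be left alone.

How it is judged:
By the outcome, as a careful person would: the job done as asked, in the order asked, and still so for the second after the job is handed in, with the robot touching nothing.
It also fails if it takes over 72 s, if anything falls off the work surface, if the arm or the gripper's body presses on something with over 40 N, if the wrist force passes 120 N, or if a joint passes its speed limit or range.

ROBOT

A 6-joint arm with a two-finger parallel gripper is mounted at the origin on the work surface. World frame = base frame: x ahead of the robot, y to its left, z up, the work surface at z = 0. Lengths are in m, angles in degrees, forces in N, time in s.
With the tool pointing down it reaches from about 0.375 to 0.975 m from the base axis. Payload 3.8 kg.
Tool frame: the origin (TCP) lies at the very end of the fingers, on their centre line; the grasp point (between the pads) lies 19 mm behind it (bot.tcp_to_grasp is the distance from the TCP to the grasp point, in m); z points along the fingers, y is the line along which they close (so a half turn about z gives the same grasp; the last joint's range is limited). The gripper opens to 88 mm and grips with 3 to 60 N. Pads are 18 mm wide; open, the fingers measure 123 mm over their backs; the gripper's body (75 mm by 187 mm) begins 45 mm behind the grasp point.
Start: joints at [72.657, 15.12, 91.902, -0, 72.978, -2.114], TCP at [0.177, 0.651, 0.239] pointing down, gripper open.
Joint ranges: [-150.88, 150.88], [-54.13, 125.18], [17.81, 147.31], [-75.09, 255.09], [0, 152.58], [-146.25, 146.25]. Speed limits (degrees/s): [147.25, 147.25, 180, 180, 180, 180].

INTERFACE

Orientations are given as a 3x3 rotation matrix whose columns are the frame's x, y, z axes.
In Python, from station import bot, imaging, hand_in, spotter gives the robot as it stands.
- The arm moves only by the tool drive_tool, never from a script. Its argument "deltas" is a list of rows, each a list of 7 numbers: the shift along the tool's x, y, z in cm, then the turn, a rotation vector about the tool's x, y, z in degrees, then the finger opening in cm, from 0 to 8.81. A call has exactly 10 rows; each row shifts and turns the commanded pose from where the row before left it, along the tool's axes as they then stand; what a row does not reach is not made up. A row lasts 1/8 s, in which the tool goes at most 62.5 mm and 10.7 degrees, less where a joint would pass 70% of its speed; a pose out of reach is approached as far as the arm can. A call is refused whole if a number of a shift passes 6.25 or a number of a turn 10.7, either way. A call with a gripper value outside its range is refused whole. The fingers move at their own pace and stop on an object; "newtons" is the grip in N (left out, the last holds). Time passes only in rows, so rows that do not move let the fingers close, or fill a call up. It gives the time, the measured TCP pose, the force, the opening and the grip force at its end, in the units of the state.
- bot.get_state(): the state, without advancing time (a new reading comes with each control period).
- imaging.capture(name): name is "scene" or "top" or "wrist"; returns a dict with "pixels" (420x560x3 uint8, red, green, blue), "z_map" (420x560 float32, m along the optical axis (not along the pixel's ray), 0 where there is no reading), "intrinsics" (3x3 intrinsics, pixels), "origin" and "orientation" of the camera in the world. Camera axes: x right, y up, looking along -z (the intrinsics and any distortion apply to the point x, -y, -z); pixel columns grow to the right and rows downward; lengths in m; the calibration is good to about 2 mm. A picture is of the moment at which its call begins.
- hand_in(): hands the job in; it is judged then, once.
Trained networks look in a picture, given as the dict that the camera call returned (one of the last four; its "shot" number tells which), for a name from the list of things; names that differ only in an ending like _2 or _b are one class to them, and where a whole thing is asked for, a point or a joint stands for the part that bears it (a point fixed in the world has none). Each returns a list of dicts, best first, with "score" (0 to 1); they miss things now and then, are a little off and sometimes report something else, mostly with a low value. They report only what shows in the picture. A call takes as long as a camera call.
- spotter.masks_of(picture, label): "region" (420x560 bool, what is visible of it) and "extent" ([centre column, centre row, width, height] in pixels, round what is visible of it).
The state is a dict: "time_s": time; "joint_positions": joint angles; "joint_velocities": joint speeds; "effort": joint torques, N m; "position": TCP position; "orientation": TCP orientation; "force": force on the tool from outside, world axes, zero at the start; "wrist_torque": the same for the moment, N m; "finger_gap": finger opening in m; "grasp_force": force on a finger pad.
Only numpy, scipy, OpenCV 4.12 (cv2) and the standard library are available. Lean on these libraries where they do the work, as an engineer would, in place of code of your own. Each camera call takes 0.05 s, during which the arm holds its last target. There are 200 camera calls.

## Working session

There is one attempt and no reset: what is moved stays moved. The work goes in short steps, Python scripts to look and compute and a tool call to move; the robot and the scene stay as the last step left them, time stands still between calls to the robot, and variables do not carry over. Pictures are saved under pics/ and viewed, at most 10 in all, crops included, and the job is handed in when it is done.

Besides the shell and the picture viewer there is one more tool, called after ">>>" by a JSON object that holds its "api" and its "payload", one argument or row to a line. drive_tool: Moves the arm, as the interface text tells. Its arguments: {"type":"object","properties":{"deltas":{"type":"array"},"newtons":{"type":"number"}},"required":["deltas"]}

```bash
mkdir -p pics; cat > h.py <<'E'
import numpy as np, cv2
from station import bot, imaging, hand_in, spotter
def cap(n,save=None):
    p=imaging.capture(n)
    if save: cv2.imwrite('pics/'+save+'.png',cv2.cvtColor(p['pixels'],cv2.COLOR_RGB2BGR))
    return p
def world(p,u,v,z=None):
    K=np.array(p['intrinsics']);R=np.array(p['orientation']);o=np.array(p['origin'])
    d=np.stack([(np.asarray(u,float)-K[0,2])/K[0,0],-(np.asarray(v,float)-K[1,2])/K[1,1],-np.ones(np.shape(u))],-1)@R.T
    if z is None: s=p['z_map'][np.round(v).astype(int),np.round(u).astype(int)]
    else: s=(z-o[2])/d[...,2]
    return o+d*np.asarray(s)[...,None]
def cloud(p,m):
    v,u=np.nonzero(m&(p['z_map']>0)); return world(p,u,v)
def proj(p,X):
    K=np.array(p['intrinsics']);R=np.array(p['orientation']);c=(np.asarray(X)-p['origin'])@R
    return K[0,0]*c[...,0]/-c[...,2]+K[0,2], K[1,1]*-c[...,1]/-c[...,2]+K[1,2]
E
python3 - <<'E'
from h import *
for n in ['top','scene']:
    p=cap(n,n)
    print(n,p['origin'],np.round(p['orientation'],3).tolist(),p['intrinsics'])
    for l in ['wheel_axis','crank_grip','nut_top','stop_pointer','marker_tip','stop_face','shaker','tin']:
        r=spotter.masks_of(p,l)
        for q in r[:2]:
            c=cloud(p,q['region']); print(l,round(q['score'],2),np.round(q['extent'],1),np.round(np.median(c,0),4) if len(c) else '',np.round(c.max(0),3) if len(c) else '')
E
```

```text
top [0.50643137 0.05090953 0.74195118] [[-0.027, 0.992, -0.12], [-1.0, -0.027, 0.001], [-0.002, 0.12, 0.993]] [[388.82209956   0.         279.67380725]
 [  0.         388.82209956 213.06974152]
 [  0.           0.           1.        ]]
wheel_axis 0.61 [223.  261.4  79.8  79.5] [0.5046 0.1432 0.0901] [0.576 0.23  0.14 ]
wheel_axis 0.27 [322.2 225.1  52.   78.1] [ 0.5533 -0.0198  0.0635] [0.637 0.023 0.128]
crank_grip 0.78 [224.4 263.9  80.5  77.5] [0.5048 0.1437 0.0901] [0.569 0.222 0.14 ]
nut_top 0.79 [316.1 231.1  19.9  20.2] [ 0.5521 -0.0125  0.062 ] [0.568 0.003 0.065]
stop_pointer 0.62 [321.9 224.1  50.5  78.2] [ 0.5549 -0.0191  0.064 ] [0.637 0.023 0.128]
stop_face 0.68 [320.  224.5  55.2  80.4] [ 0.557 -0.019  0.064] [0.64  0.023 0.128]
shaker 0.93 [374.9 180.4  28.2  27.8] [ 0.6401 -0.1162  0.0888] [ 0.676 -0.103  0.093]
tin 0.54 [289.6 288.5  13.2  15.3] [0.4573 0.034  0.0604] [0.47  0.046 0.064]
scene [ 1.0123393  -0.19646365  0.49931111] [[0.479, -0.531, 0.699], [0.877, 0.267, -0.398], [0.024, 0.804, 0.594]] [[380.87952192   0.         266.78781702]
 [  0.         380.87952192 214.29366999]
 [  0.           0.           1.        ]]
wheel_axis 0.78 [292.1 194.3  64.1  55. ] [0.5136 0.1414 0.0906] [0.573 0.298 0.139]
crank_grip 0.89 [289.5 195.2  65.8  54.3] [0.5132 0.1418 0.0906] [0.573 0.352 0.139]
stop_pointer 0.92 [222.6 245.1  65.4  74.6] [ 0.5762 -0.0316  0.0896] [0.639 0.021 0.127]
marker_tip 0.49 [266.  281.9  14.8  21.2] [0.645  0.0134 0.0513] [0.651 0.04  0.07 ]
stop_face 0.8 [221.3 244.1  66.7  73.2] [ 0.5752 -0.0313  0.0878] [0.639 0.037 0.127]
stop_face 0.67 [182.1 311.1  28.6  50.4] [ 0.6568 -0.1241  0.0703] [ 0.664 -0.095  0.093]
shaker 0.57 [179.5 312.   28.4  52.3] [ 0.6565 -0.1243  0.0686] [ 0.664 -0.095  0.093]
tin 0.81 [229.3 220.6  12.4  25.2] [0.467  0.0303 0.0503] [0.579 0.074 0.125]
```

View pics/top.png

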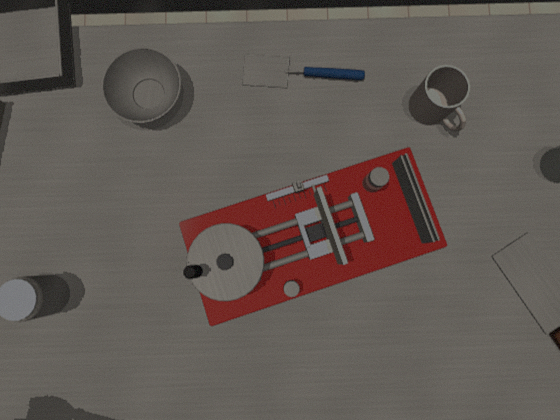

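View pics/scene.png

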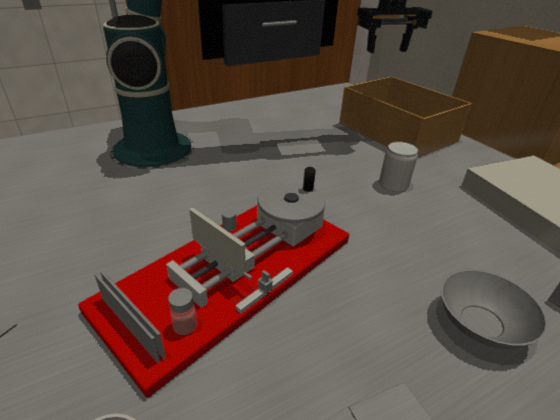

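The top view shows the wheel at about (225,262), the crank at (193,271), the stop plate at (330,225), the marker at (298,187), the jar at (378,178) and the tin at (291,289). The networks' results agree with this. Next I'll fit the geometry.

```bash
python3 - <<'E'
from h import *
from scipy.optimize import least_squares
p=cap('top'); s=bot.get_state()
print(np.round(s['orientation'],3).tolist(),s['position'])
m=np.ones((420,560),bool); C=cloud(p,m); v,u=np.nonzero(p['z_map']>0)
I=p['pixels'][v,u].astype(int)
# board direction from red region
hsv=cv2.cvtColor(p['pixels'],cv2.COLOR_RGB2HSV); red=((hsv[...,0]<8)|(hsv[...,0]>172))&(hsv[...,1]>170)&(hsv[...,2]>60)
vv,uu=np.nonzero(red); B=world(p,uu,vv,0.025); 
r=cv2.minAreaRect((B[:,:2]*1000).astype(np.float32)); print('board',r)
# disc
d=(abs(C[:,2]-0.0901)<.004)&(np.hypot(C[:,0]-.505,C[:,1]-.143)<.075)&(I.max(1)>60)
D=C[d]; c,rad=cv2.minEnclosingCircle((D[:,:2]*1000).astype(np.float32)); print('disc',c,rad,np.median(D[:,2]))
f=cv2.fitEllipse(cv2.convexHull((D[:,:2]*1000).astype(np.float32)));print(f)
t=(C[:,2]>.125)&(C[:,2]<.145)&(np.hypot(C[:,0]-.505,C[:,1]-.143)<.1); T=C[t]; print('crank',np.median(T,0),T.min(0),T.max(0),t.sum())
t=(C[:,2]>.115)&(C[:,2]<.13)&(np.hypot(C[:,0]-.555,C[:,1]+.02)<.1);T=C[t]; print('plate top',np.median(T,0),cv2.minAreaRect((T[:,:2]*1000).astype(np.float32)))
i=cv2.cvtColor(p['pixels'],cv2.COLOR_RGB2BGR)[160:280,260:400]
cv2.imwrite('pics/c1.png',cv2.resize(i,None,fx=5,fy=5,interpolation=cv2.INTER_CUBIC))
E
```

```text
[[-0.965, 0.263, -0.0], [0.263, 0.965, -0.0], [0.0, -0.0, -1.0]] [0.17729043 0.65129033 0.23871485]
board ((552.844482421875, -9.254974365234375), (196.76060485839844, 455.3004455566406), 16.865774154663086)
disc (506.2839660644531, 143.944091796875) 64.77265167236328 0.0899885551920302
((506.0540466308594, 143.7762908935547), (128.52188110351562, 128.98377990722656), 34.93198776245117)
crank [0.49182675 0.19034648 0.13630247] [0.48109793 0.1809428  0.12502446] [0.50115334 0.2019474  0.13988954] 167
plate top [ 0.55817407 -0.03186772  0.12469106] ((559.5181884765625, -32.0535888671875), (129.34552001953125, 8.693652153015137), 16.92502784729004)
```

View pics/c1.png

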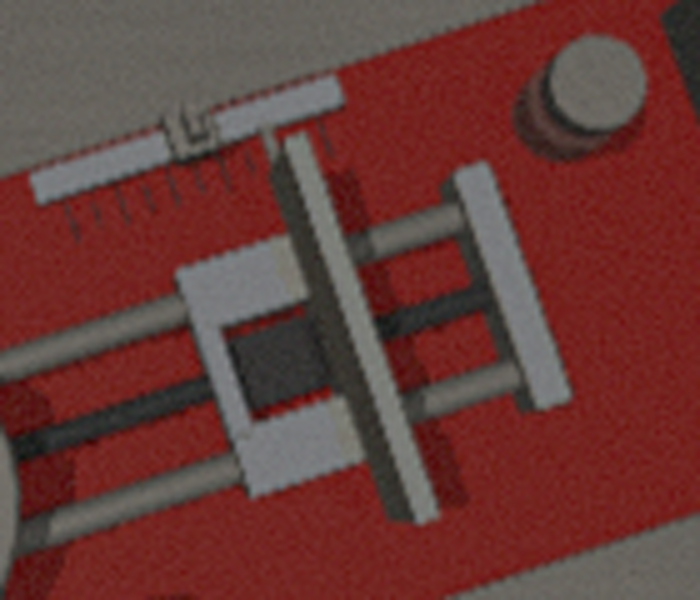

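>>> {"api": "drive_tool", "payload": {
  "deltas": [
    [0, 0, 0, 0, 0, -8.05, 5],
    [0, 0, 0, 0, 0, -8.05, 5],
    [0, 0, 0, 0, 0, -8.05, 5],
    [0, 0, 0, 0, 0, -8.05, 5],
    [-1.67, -5.3, 0, 0, 0, 0, 5],
    [-1.67, -5.3, 0, 0, 0, 0, 5],
    [-1.67, -5.3, 0, 0, 0, 0, 5],
    [-1.67, -5.3, 0, 0, 0, 0, 5],
    [-1.67, -5.3, 0, 0, 0, 0, 5],
    [-1.67, -5.3, 0, 0, 0, 0, 5]
  ]
}}

```text
time_s: 2.2
position: [0.3668, 0.3749, 0.239]
orientation: [[-0.956, -0.292, 0.001], [-0.292, 0.956, 0.001], [-0.001, 0.0, -1.0]]
force: [0.2, -0.3, -0.4]
finger_gap: 0.0501
grasp_force: 0.0
```

>>> {"api": "drive_tool", "payload": {
  "deltas": [
    [-1.67, -5.3, 0, 0, 0, 0, 5],
    [-1.67, -5.3, 0, 0, 0, 0, 5],
    [-1.67, -5.3, 0, 0, 0, 0, 5],
    [-1.67, -5.4, 0, 0, 0, 0, 5],
    [0, 0, 2, 0, 0, 0, 5],
    [0, 0, 2, 0, 0, 0, 5],
    [0, 0, 2, 0, 0, 0, 5],
    [0, 0, 0, 0, 0, 0, 5],
    [0, 0, 0, 0, 0, 0, 5],
    [0, 0, 0, 0, 0, 0, 5]
  ]
}}

```text
time_s: 3.45
position: [0.4928, 0.1925, 0.18]
orientation: [[-0.956, -0.292, 0.002], [-0.292, 0.956, 0.001], [-0.002, 0.0, -1.0]]
force: [0.1, -0.6, -0.0]
finger_gap: 0.0497
grasp_force: 0.0
```

```bash
python3 - <<'E'
from h import *
p=cap('wrist','w1'); s=bot.get_state()
print(np.round(s['orientation'],3).tolist(),s['position'],s['joint_positions'])
print(p['origin'],np.round(p['orientation'],3).tolist())
for l in ['crank_grip','stop_pointer','marker_tip']:
    for q in spotter.masks_of(p,l)[:2]:
        print(l,q['score'],q['extent'])
C=cloud(p,np.ones((420,560),bool))
t=(C[:,2]>.125)&(C[:,2]<.142)&(np.hypot(C[:,0]-.4915,C[:,1]-.1916)<.03);T=C[t];print(t.sum(),T.min(0),T.max(0)) if t.any() else 0
E
```

```text
[[-0.956, -0.292, 0.002], [-0.292, 0.956, 0.001], [-0.002, 0.0, -1.0]] [0.49272138 0.19251265 0.17993496] [ 1.86435009e+01  1.84257976e+00  1.13467649e+02 -3.42879129e-04
  6.45725600e+01 -8.83383105e+01]
[0.41650071 0.17016065 0.32667017] [[-0.292, -0.909, -0.296], [0.956, -0.278, -0.091], [0.001, -0.31, 0.951]]
crank_grip 0.75 [213.3, 208.5, 173.1, 159.3]
stop_pointer 0.78 [39.8, 222.7, 79.6, 143.8]
marker_tip 0.88 [59.8, 292.0, 36.2, 34.0]
1017 [0.48165865 0.18188147 0.12505077] [0.50316279 0.20311753 0.13979675]
```

View pics/w1.png

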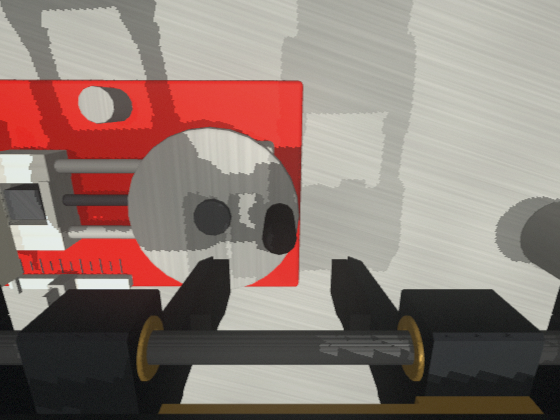

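The wrist view shows the crank post at (279,229), midway between the fingers. The marker is at (60,292) and the stop is at the left edge. Next I'll descend and grip the post.

>>> {"api": "drive_tool", "payload": {
  "deltas": [
    [0, 0, 2, 0, 0, 0, 5],
    [0, 0, 2, 0, 0, 0, 5],
    [0, 0, 2, 0, 0, 0, 5],
    [0, 0, 1.5, 0, 0, 0, 5],
    [0, 0, 0.5, 0, 0, 0, 5],
    [0, 0, 0, 0, 0, 0, 2],
    [0, 0, 0, 0, 0, 0, 2],
    [0, 0, 0, 0, 0, 0, 2],
    [0, 0, 0, 0, 0, 0, 2],
    [0, 0, 0, 0, 0, 0, 2]
  ],
  "newtons": 12
}}

```text
time_s: 4.9
position: [0.4928, 0.1919, 0.0995]
orientation: [[-0.956, -0.292, 0.002], [-0.292, 0.956, -0.0], [-0.001, -0.001, -1.0]]
force: [-0.6, -2.9, 2.6]
finger_gap: 0.0217
grasp_force: 12.0
```

```bash
python3 - <<'E'
from h import *
p=cap('wrist'); s=bot.get_state(); print(s['position'],s['force'],s['grasp_force'],s['finger_gap'])
# disc fit
C=cloud(p,np.ones((420,560),bool))
d=(abs(C[:,2]-.09)<.003)&(np.hypot(C[:,0]-.507,C[:,1]-.1445)<.072);D=(C[d,:2]*1000).astype(np.float32)
print(cv2.fitEllipse(cv2.convexHull(D)),cv2.minEnclosingCircle(D))
i=cv2.cvtColor(p['pixels'],cv2.COLOR_RGB2BGR);cv2.imwrite('pics/w2.png',i)
E
python3 - <<'E'
import math
# tool frame: tool y = ex(radial at start), tool x = ey. crank at angle th CCW: pos = 50*(cos th ex + sin th ey)
for st in (20,24):
  print([(round(5*(math.sin(math.radians(a+st))-math.sin(math.radians(a))),2),round(5*(math.cos(math.radians(a+st))-math.cos(math.radians(a))),2)) for a in range(0,360,st)])
E
```

```text
[0.49276944 0.19191597 0.09946399] [ 1.09892728 -3.88977252  4.648177  ] 12.000255400780588 0.021145892156548177
((503.03448486328125, 142.02268981933594), (118.24869537353516, 129.26187133789062), 37.916011810302734) ((506.7119140625, 144.6276092529297), 64.8105697631836)
[(1.71, -0.3), (1.5, -0.87), (1.12, -1.33), (0.59, -1.63), (0.0, -1.74), (-0.59, -1.63), (-1.12, -1.33), (-1.5, -0.87), (-1.71, -0.3), (-1.71, 0.3), (-1.5, 0.87), (-1.12, 1.33), (-0.59, 1.63), (-0.0, 1.74), (0.59, 1.63), (1.12, 1.33), (1.5, 0.87), (1.71, 0.3)]
[(2.03, -0.43), (1.68, -1.22), (1.04, -1.8), (0.22, -2.07), (-0.64, -1.98), (-1.39, -1.55), (-1.9, -0.85), (-2.08, 0.0), (-1.9, 0.85), (-1.39, 1.55), (-0.64, 1.98), (0.22, 2.07), (1.04, 1.8), (1.68, 1.22), (2.03, 0.43)]
```

View pics/w2.png

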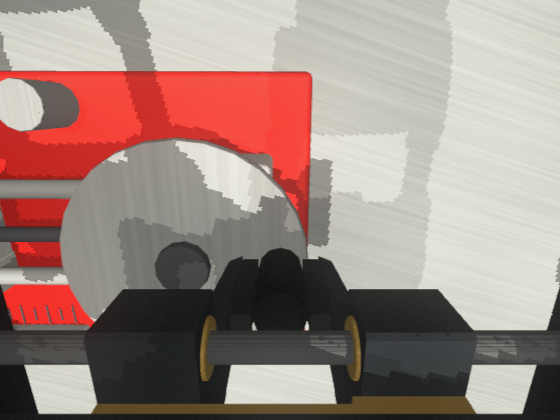

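>>> {"api": "drive_tool", "payload": {
  "deltas": [
    [1.71, -0.3, 0, 0, 0, 0, 2],
    [1.5, -0.87, 0, 0, 0, 0, 2],
    [1.12, -1.33, 0, 0, 0, 0, 2],
    [0.59, -1.63, 0, 0, 0, 0, 2],
    [0, -1.74, 0, 0, 0, 0, 2],
    [-0.59, -1.63, 0, 0, 0, 0, 2],
    [-1.12, -1.33, 0, 0, 0, 0, 2],
    [-1.5, -0.87, 0, 0, 0, 0, 2],
    [-1.71, -0.3, 0, 0, 0, 0, 2],
    [0, 0, 0, 0, 0, 0, 2]
  ]
}}

```text
time_s: 6.2
position: [0.5229, 0.0965, 0.0995]
orientation: [[-0.957, -0.292, 0.003], [-0.292, 0.957, 0.0], [-0.003, -0.0, -1.0]]
force: [2.7, -2.3, 2.8]
finger_gap: 0.0214
grasp_force: 12.0
```

```bash
cat >> h.py <<'E'
def plate(p):
    ex=np.array([-.2907,.9568]); C=cloud(p,np.ones((420,560),bool)); c=np.array([.507,.1446])
    b=(C[:,:2]-c)@ex; y=(C[:,:2]-c)@np.array([-.9568,-.2907])
    t=(C[:,2]>.118)&(C[:,2]<.132)&(b<-.11)&(b>-.24)&(abs(y)<.05); return t.sum(),np.median(b[t])*1000,b[t].min()*1000,b[t].max()*1000
E
python3 - <<'E'
from h import *
s=bot.get_state(); print(s['position'],s['force'],s['grasp_force'],s['finger_gap'])
p=cap('top'); print(plate(p))
i=cv2.cvtColor(p['pixels'],cv2.COLOR_RGB2BGR)[150:290,180:380]
cv2.imwrite('pics/c2.png',cv2.resize(i,None,fx=4,fy=4,interpolation=cv2.INTER_CUBIC))
E
```

```text
[0.52290123 0.09654763 0.09950354] [ 2.70507911 -2.34451878  2.82016208] 12.000209817197174 0.021419755923340618
(np.int64(344), np.float64(-171.34792331527692), np.float64(-176.24380373525403), np.float64(-167.61209417279844))
```

View pics/c2.png

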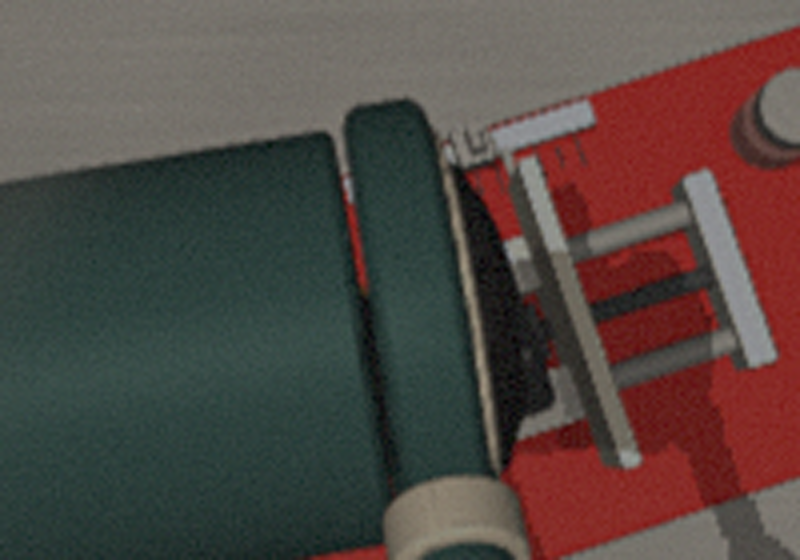

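Nine steps of 20° moved the stop about 13 mm. The pointer at (508,160) in the crop is still about 16 mm short of the marker at (470,145). I'll wind about 280° more.

>>> {"api": "drive_tool", "payload": {
  "deltas": [
    [-1.71, 0.3, 0, 0, 0, 0, 2],
    [-1.5, 0.87, 0, 0, 0, 0, 2],
    [-1.12, 1.33, 0, 0, 0, 0, 2],
    [-0.59, 1.63, 0, 0, 0, 0, 2],
    [0, 1.74, 0, 0, 0, 0, 2],
    [0.59, 1.63, 0, 0, 0, 0, 2],
    [1.12, 1.33, 0, 0, 0, 0, 2],
    [1.5, 0.87, 0, 0, 0, 0, 2],
    [1.71, 0.3, 0, 0, 0, 0, 2],
    [1.71, -0.3, 0, 0, 0, 0, 2]
  ]
}}

```text
time_s: 7.5
position: [0.4781, 0.1848, 0.0995]
orientation: [[-0.956, -0.293, 0.006], [-0.293, 0.956, 0.001], [-0.006, -0.001, -1.0]]
force: [9.2, -5.3, -0.1]
finger_gap: 0.0213
grasp_force: 12.0
```

>>> {"api": "drive_tool", "payload": {
  "deltas": [
    [1.5, -0.87, 0, 0, 0, 0, 2],
    [1.12, -1.33, 0, 0, 0, 0, 2],
    [0.59, -1.63, 0, 0, 0, 0, 2],
    [0, -1.74, 0, 0, 0, 0, 2],
    [0, 0, 0, 0, 0, 0, 2],
    [0, 0, 0, 0, 0, 0, 2],
    [0, 0, 0, 0, 0, 0, 2],
    [0, 0, 0, 0, 0, 0, 2],
    [0, 0, 0, 0, 0, 0, 2],
    [0, 0, 0, 0, 0, 0, 2]
  ]
}}

```text
time_s: 8.75
position: [0.4628, 0.1218, 0.0993]
orientation: [[-0.956, -0.293, 0.002], [-0.293, 0.956, -0.001], [-0.001, -0.001, -1.0]]
force: [3.1, -2.6, 5.6]
finger_gap: 0.0219
grasp_force: 12.0
```

```bash
python3 - <<'E'
from h import *
s=bot.get_state(); print(s['position'],s['force'],s['grasp_force'],s['finger_gap'])
p=cap('top'); print(plate(p))
w=cap('wrist')
i=cv2.cvtColor(p['pixels'],cv2.COLOR_RGB2BGR)[150:250,280:380]
i=cv2.resize(i,(400,400),interpolation=cv2.INTER_CUBIC)
j=cv2.resize(cv2.cvtColor(w['pixels'],cv2.COLOR_RGB2BGR)[200:400,0:200],(400,400))
cv2.imwrite('pics/c3.png',np.hstack([i,j]))
E
```

```text
[0.46275099 0.12180874 0.09930237] [ 3.12897132 -2.55215015  5.58638861] 12.000477039255202 0.021892770553039766
(np.int64(337), np.float64(-148.42302546163836), np.float64(-152.73516438247555), np.float64(-144.5099573027752))
```

View pics/c3.png

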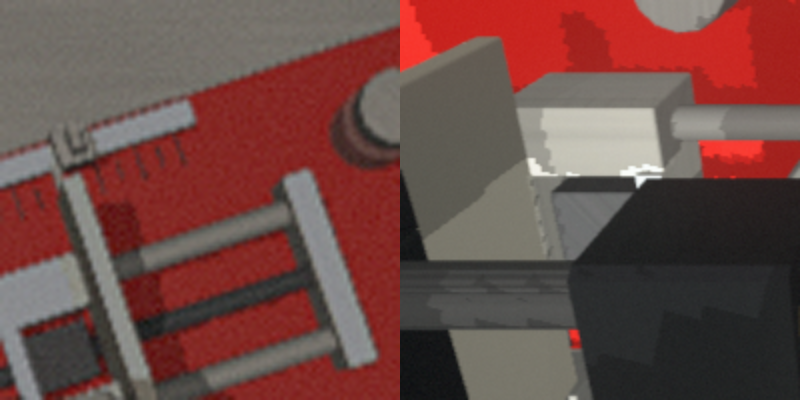

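The pointer is now past the marker: in the left crop the fin is at about (75,142) and the pointer at about (60,178). I'll release, lift and look from close above to measure by how much.

>>> {"api": "drive_tool", "payload": {
  "deltas": [
    [0, 0, 0, 0, 0, 0, 5],
    [0, 0, 0, 0, 0, 0, 5],
    [0, 0, 0, 0, 0, 0, 5],
    [0, 0, 0, 0, 0, 0, 5],
    [0, 0, -2, 0, 0, 0, 5],
    [0, 0, -2, 0, 0, 0, 5],
    [0, 0, -2, 0, 0, 0, 5],
    [0, 0, -2, 0, 0, 0, 5],
    [0, 0, -2, 0, 0, 0, 5],
    [0, 0, 0, 0, 0, 0, 5]
  ]
}}

```text
time_s: 10.1
position: [0.4633, 0.1219, 0.2003]
orientation: [[-0.956, -0.292, 0.004], [-0.292, 0.956, 0.001], [-0.004, -0.0, -1.0]]
force: [0.0, -0.1, 0.2]
finger_gap: 0.0504
grasp_force: 0.0
```

```bash
python3 - <<'E'
from h import *
s=bot.get_state(); print(s['position'])
p=cap('top'); X=world(p,298.7,185.,.065); print(X)
R=np.array(s['orientation']); print('tool delta cm to marker',R.T@(X-s['position'])*100)
w=cap('wrist','w4')
for l in ['marker_tip','stop_pointer']: print(l,[(q['score'],q['extent']) for q in spotter.masks_of(w,l)])
E
```

```text
[0.46332098 0.12193724 0.20033852]
[0.63736221 0.01492025 0.065     ]
tool delta cm to marker [-13.47505637 -15.31128487  13.58611121]
marker_tip []
stop_pointer [(0.71, [132.2, 236.6, 113.4, 112.4])]
```

>>> {"api": "drive_tool", "payload": {
  "deltas": [
    [-3, -3.5, 0, 0, 0, 0, 5],
    [-3, -3.5, 0, 0, 0, 0, 5],
    [-3, -3.5, 0, 0, 0, 0, 5],
    [-3, -3.5, 0, 0, 0, 0, 5],
    [-1, -1.3, 1, 0, 0, 0, 5],
    [0, 0, 1, 0, 0, 0, 5],
    [0, 0, 0, 0, 0, 0, 5],
    [0, 0, 0, 0, 0, 0, 5],
    [0, 0, 0, 0, 0, 0, 5],
    [0, 0, 0, 0, 0, 0, 5]
  ]
}}

```text
time_s: 11.55
position: [0.6311, 0.0137, 0.1794]
orientation: [[-0.956, -0.292, 0.001], [-0.292, 0.956, -0.0], [-0.001, -0.0, -1.0]]
force: [-0.5, 1.5, 1.0]
finger_gap: 0.0496
grasp_force: 0.0
```

```bash
python3 - <<'E'
from h import *
w=cap('wrist')
for l in ['marker_tip','stop_pointer']: print(l,[(q['score'],q['extent']) for q in spotter.masks_of(w,l)])
i=cv2.cvtColor(w['pixels'],cv2.COLOR_RGB2BGR)
cv2.imwrite('pics/c5.png',cv2.resize(i[100:300,180:430],(750,600),interpolation=cv2.INTER_CUBIC))
np.savez('w5',**{k:w[k] for k in('pixels','z_map','intrinsics','origin','orientation')})
E
```

```text
marker_tip [(0.78, [278.8, 213.9, 22.4, 32.8])]
stop_pointer [(0.82, [323.6, 106.1, 68.7, 210.6])]
```

View pics/c5.png

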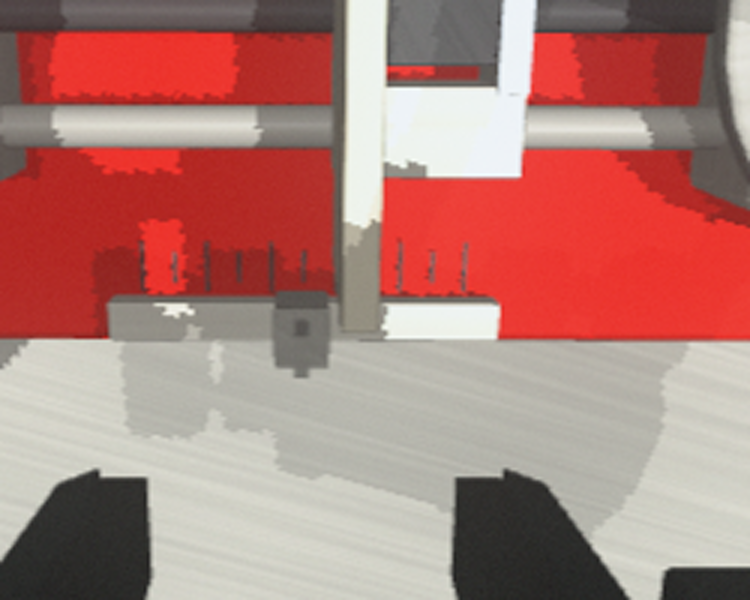

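The marker slider is at (300,330) in the crop, but the plate hides the pointer from this side. I'll move the camera over to the marker side.

>>> {"api": "drive_tool", "payload": {
  "deltas": [
    [-3, 0, 0, 0, 0, 0, 5],
    [-3, 0, 0, 0, 0, 0, 5],
    [-3, 0, 0, 0, 0, 0, 5],
    [-2.5, 0, 0, 0, 0, 0, 5],
    [0, 0.5, 0, 0, 0, 0, 5],
    [0, 0, 0, 0, 0, 0, 5],
    [0, 0, 0, 0, 0, 0, 5],
    [0, 0, 0, 0, 0, 0, 5],
    [0, 0, 0, 0, 0, 0, 5],
    [0, 0, 0, 0, 0, 0, 5]
  ]
}}

```text
time_s: 12.95
position: [0.7395, 0.0515, 0.1789]
orientation: [[-0.956, -0.292, 0.0], [-0.292, 0.956, -0.0], [-0.0, -0.0, -1.0]]
force: [0.5, -0.4, 0.2]
finger_gap: 0.0501
grasp_force: 0.0
```

```bash
python3 - <<'E'
from h import *
w=cap('wrist')
for l in ['marker_tip','stop_pointer']: print(l,[(q['score'],q['extent']) for q in spotter.masks_of(w,l)])
i=cv2.cvtColor(w['pixels'],cv2.COLOR_RGB2BGR)
cv2.imwrite('pics/c6.png',cv2.resize(i[0:120,220:380],(800,600),interpolation=cv2.INTER_CUBIC))
np.savez('w6',**{k:w[k] for k in('pixels','z_map','intrinsics','origin','orientation')})
E
```

```text
marker_tip [(0.98, [273.6, 72.0, 26.9, 29.3])]
stop_pointer [(0.71, [317.6, 29.1, 63.2, 51.7])]
```

View pics/c6.png

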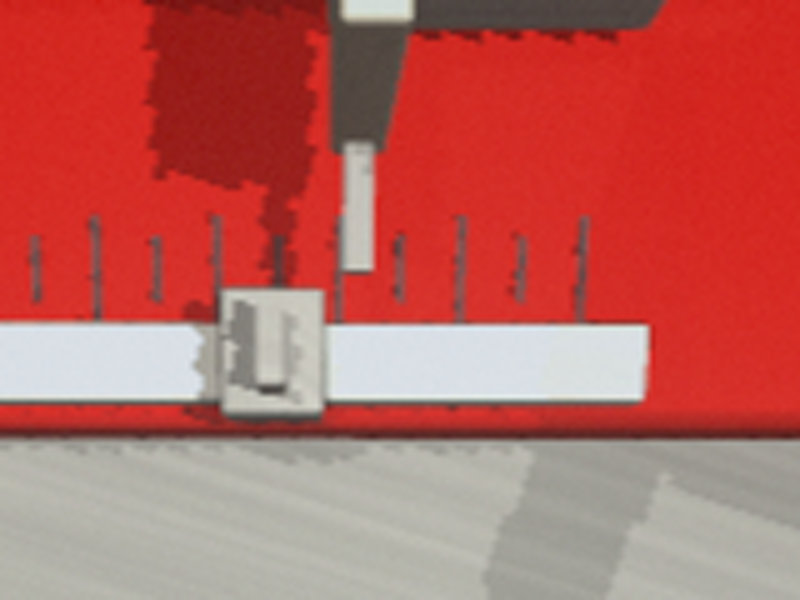

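The view is clear. The pointer is centred at crop column 359 (30 px wide, which is 4 mm) and the marker fin at about 270. That puts the pointer about 12 mm past the marker, so I'll go back to the crank and wind clockwise.

>>> {"api": "drive_tool", "payload": {
  "deltas": [
    [3.5, 2.1, 0, 0, 0, 0, 5],
    [3.5, 2.1, 0, 0, 0, 0, 5],
    [3.5, 2.1, 0, 0, 0, 0, 5],
    [3.5, 2.1, 0, 0, 0, 0, 5],
    [3.5, 2.1, 0, 0, 0, 0, 5],
    [3.5, 2.1, 0, 0, 0, 0, 5],
    [3.43, 2.23, 0, 0, 0, 0, 5],
    [0, 0, 0, 0, 0, 0, 5],
    [0, 0, 1.5, 0, 0, 0, 5],
    [0, 0, 1.5, 0, 0, 0, 5]
  ]
}}

```text
time_s: 14.35
position: [0.4637, 0.1219, 0.1478]
orientation: [[-0.957, -0.291, 0.001], [-0.291, 0.957, -0.0], [-0.001, -0.0, -1.0]]
force: [0.8, -0.3, 0.1]
finger_gap: 0.0501
grasp_force: 0.0
```

>>> {"api": "drive_tool", "payload": {
  "deltas": [
    [0, 0, 2, 0, 0, 0, 5],
    [0, 0, 2, 0, 0, 0, 5],
    [0, 0, 0.9, 0, 0, 0, 5],
    [0, 0, 0, 0, 0, 0, 5],
    [0, 0, 0, 0, 0, 0, 2],
    [0, 0, 0, 0, 0, 0, 2],
    [0, 0, 0, 0, 0, 0, 2],
    [0, 0, 0, 0, 0, 0, 2],
    [0, 0, 0, 0, 0, 0, 2],
    [0, 0, 0, 0, 0, 0, 2]
  ]
}}

```text
time_s: 15.6
position: [0.4632, 0.1221, 0.1003]
orientation: [[-0.956, -0.292, 0.001], [-0.292, 0.956, -0.0], [-0.001, -0.0, -1.0]]
force: [-0.4, -1.4, 5.0]
finger_gap: 0.0216
grasp_force: 12.0
```

>>> {"api": "drive_tool", "payload": {
  "deltas": [
    [0, 1.74, 0, 0, 0, 0, 2],
    [-0.59, 1.63, 0, 0, 0, 0, 2],
    [-1.12, 1.33, 0, 0, 0, 0, 2],
    [-1.5, 0.87, 0, 0, 0, 0, 2],
    [-1.71, 0.3, 0, 0, 0, 0, 2],
    [-1.71, -0.3, 0, 0, 0, 0, 2],
    [-1.5, -0.87, 0, 0, 0, 0, 2],
    [-1.12, -1.33, 0, 0, 0, 0, 2],
    [-0.59, -1.63, 0, 0, 0, 0, 2],
    [0, 0, 0, 0, 0, 0, 2]
  ]
}}

```text
time_s: 16.85
position: [0.5525, 0.1671, 0.1003]
orientation: [[-0.957, -0.291, 0.001], [-0.291, 0.957, -0.0], [-0.001, -0.0, -1.0]]
force: [-0.5, -1.9, 5.6]
finger_gap: 0.0216
grasp_force: 12.0
```

>>> {"api": "drive_tool", "payload": {
  "deltas": [
    [0, 0, 0, 0, 0, 0, 5],
    [0, 0, 0, 0, 0, 0, 5],
    [0, 0, 0, 0, 0, 0, 5],
    [0, 0, 0, 0, 0, 0, 5],
    [0, 0, -2, 0, 0, 0, 5],
    [0, 0, -2, 0, 0, 0, 5],
    [0, 0, -2, 0, 0, 0, 5],
    [0, 0, -2, 0, 0, 0, 5],
    [0, 0, 0, 0, 0, 0, 5],
    [0, 0, 0, 0, 0, 0, 5]
  ]
}}

```text
time_s: 18.1
position: [0.5514, 0.1674, 0.1795]
orientation: [[-0.956, -0.292, -0.0], [-0.292, 0.956, -0.0], [0.0, 0.0, -1.0]]
force: [-0.5, 0.0, 0.4]
finger_gap: 0.0499
grasp_force: 0.0
```

>>> {"api": "drive_tool", "payload": {
  "deltas": [
    [-3, -3.4, 0, 0, 0, 0, 5],
    [-3, -3.4, 0, 0, 0, 0, 5],
    [-3, -3.4, 0, 0, 0, 0, 5],
    [-3, -3.4, 0, 0, 0, 0, 5],
    [-2.6, -3, 0, 0, 0, 0, 5],
    [0, 0, 0, 0, 0, 0, 5],
    [0, 0, 0, 0, 0, 0, 5],
    [0, 0, 0, 0, 0, 0, 5],
    [0, 0, 0, 0, 0, 0, 5],
    [0, 0, 0, 0, 0, 0, 5]
  ]
}}

```text
time_s: 19.35
position: [0.7395, 0.0519, 0.1801]
orientation: [[-0.956, -0.293, 0.0], [-0.293, 0.956, 0.0], [-0.0, -0.0, -1.0]]
force: [0.4, -0.7, -0.6]
finger_gap: 0.0501
grasp_force: 0.0
```

```bash
python3 - <<'E'
from h import *
print(bot.get_state()['position'])
w=cap('wrist')
i=cv2.cvtColor(w['pixels'],cv2.COLOR_RGB2BGR)
for l in ['marker_tip','stop_pointer']: print(l,[(q['score'],q['extent']) for q in spotter.masks_of(w,l)])
cv2.imwrite('pics/c7.png',cv2.resize(i[30:105,245:345],(800,600),interpolation=cv2.INTER_CUBIC))
E
```

```text
[0.73945769 0.05194533 0.18009328]
marker_tip [(0.67, [273.5, 70.8, 25.2, 28.0])]
stop_pointer [(0.74, [302.6, 29.2, 67.3, 56.1]), (0.66, [81.3, 24.6, 99.6, 49.1])]
```

View pics/c7.png

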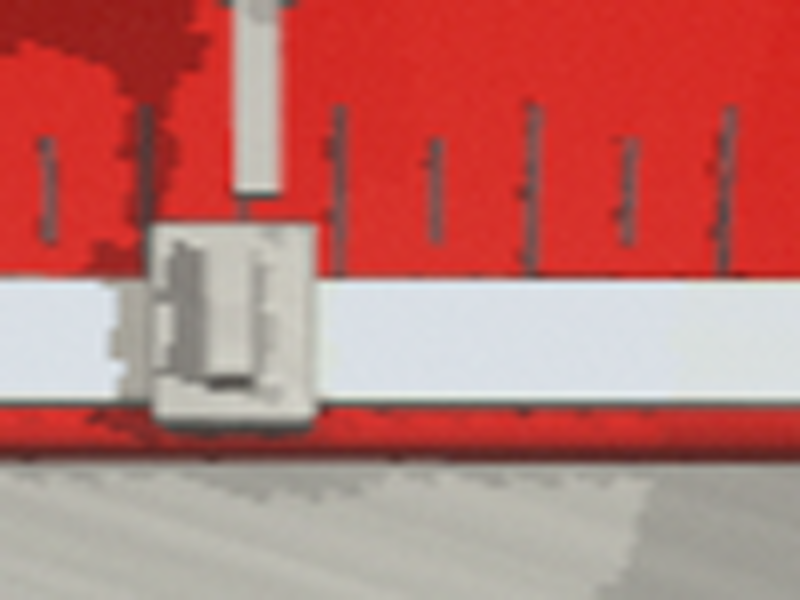

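The pointer is centred at crop column 258 (12.3 px/mm) and the fin at 230, so 2.25 mm is left. That is about 27° clockwise.

>>> {"api": "drive_tool", "payload": {
  "deltas": [
    [3, 3.4, 0, 0, 0, 0, 5],
    [3, 3.4, 0, 0, 0, 0, 5],
    [3, 3.4, 0, 0, 0, 0, 5],
    [3, 3.4, 0, 0, 0, 0, 5],
    [2.6, 2.9, 0, 0, 0, 0, 5],
    [0, 0, 0, 0, 0, 0, 5],
    [0, 0, 2, 0, 0, 0, 5],
    [0, 0, 2, 0, 0, 0, 5],
    [0, 0, 2, 0, 0, 0, 5],
    [0, 0, 2, 0, 0, 0, 5]
  ]
}}

```text
time_s: 20.75
position: [0.5517, 0.166, 0.0972]
orientation: [[-0.957, -0.291, -0.002], [-0.291, 0.957, -0.001], [0.002, 0.0, -1.0]]
force: [0.2, -0.0, -0.0]
finger_gap: 0.05
grasp_force: 0.0
```

>>> {"api": "drive_tool", "payload": {
  "deltas": [
    [0, 0, 0, 0, 0, 0, 2],
    [0, 0, 0, 0, 0, 0, 2],
    [0, 0, 0, 0, 0, 0, 2],
    [0, 0, 0, 0, 0, 0, 2],
    [0, 0, 0, 0, 0, 0, 2],
    [-0.07, -1.17, 0, 0, 0, 0, 2],
    [0.21, -1.16, 0, 0, 0, 0, 2],
    [0, 0, 0, 0, 0, 0, 2],
    [0, 0, 0, 0, 0, 0, 2],
    [0, 0, 0, 0, 0, 0, 2]
  ]
}}

```text
time_s: 22.0
position: [0.5583, 0.1437, 0.1007]
orientation: [[-0.956, -0.292, 0.002], [-0.292, 0.956, -0.001], [-0.002, -0.001, -1.0]]
force: [0.7, -1.3, 5.3]
finger_gap: 0.0214
grasp_force: 12.0
```

>>> {"api": "drive_tool", "payload": {
  "deltas": [
    [0, 0, 0, 0, 0, 0, 5],
    [0, 0, 0, 0, 0, 0, 5],
    [0, 0, 0, 0, 0, 0, 5],
    [0, 0, 0, 0, 0, 0, 5],
    [0, 0, -2, 0, 0, 0, 5],
    [0, 0, -2, 0, 0, 0, 5],
    [0, 0, -2, 0, 0, 0, 5],
    [0, 0, -2, 0, 0, 0, 5],
    [0, 0, 0, 0, 0, 0, 5],
    [0, 0, 0, 0, 0, 0, 5]
  ]
}}

```text
time_s: 23.25
position: [0.5572, 0.1438, 0.1795]
orientation: [[-0.956, -0.292, -0.0], [-0.292, 0.956, -0.0], [0.0, -0.0, -1.0]]
force: [0.1, -0.2, -0.0]
finger_gap: 0.0499
grasp_force: 0.0
```

>>> {"api": "drive_tool", "payload": {
  "deltas": [
    [-3, -3, 0, 0, 0, 0, 5],
    [-3, -3, 0, 0, 0, 0, 5],
    [-3, -3, 0, 0, 0, 0, 5],
    [-3, -3, 0, 0, 0, 0, 5],
    [-2.75, -2.1, 0, 0, 0, 0, 5],
    [0, 0, 0, 0, 0, 0, 5],
    [0, 0, 0, 0, 0, 0, 5],
    [0, 0, 0, 0, 0, 0, 5],
    [0, 0, 0, 0, 0, 0, 5],
    [0, 0, 0, 0, 0, 0, 5]
  ]
}}

```text
time_s: 24.5
position: [0.7394, 0.0525, 0.1801]
orientation: [[-0.956, -0.292, 0.0], [-0.292, 0.956, -0.0], [-0.0, -0.0, -1.0]]
force: [-0.5, 0.0, 1.3]
finger_gap: 0.05
grasp_force: 0.0
```

```bash
cat > meas.py <<'E'
from h import *
def seg(prof,thr):
    m=prof>thr; idx=np.nonzero(m)[0]; out=[]
    for g in np.split(idx,np.nonzero(np.diff(idx)>1)[0]+1):
        if len(g)>3:
            # subpixel edges
            a,b=g[0],g[-1]
            l=a-1+(thr-prof[a-1])/(prof[a]-prof[a-1]) if a>0 else a
            r=b+(prof[b]-thr)/(prof[b]-prof[b+1]) if b+1<len(prof) else b
            out.append((round(245+l,2),round(245+r,2),round(245+(l+r)/2,2)))
    return out
old=cv2.resize(cv2.imread('pics/c7.png'),(100,75),interpolation=cv2.INTER_AREA)
w=cap('wrist','w8'); new=cv2.cvtColor(w['pixels'],cv2.COLOR_RGB2BGR)[30:105,245:345]
for i in (old,new):
    g=i[...,1].astype(float)
    print('pointer r42-52',[seg(g[r:r+3].mean(0),110) for r in (12,16,20)])
    print('body r59-62',seg(g[29:33].mean(0),110))
    print('fin rows',np.round(g[34:44,15:42].mean(0)).astype(int).tolist())
t=old[26:54,17:42]; m=cv2.matchTemplate(new,t,cv2.TM_CCOEFF_NORMED);k=cv2.minMaxLoc(m); x,y=k[3]
q=m[y,x-1:x+2]; print('marker shift',x-17+(q[0]-q[2])/(2*(q[0]-2*q[1]+q[2])),y-26,k[1],bot.get_state()['position'])
E
python3 meas.py
```

```text
pointer r42-52 [[(np.float64(273.51), np.float64(279.69), np.float64(276.6))], [(np.float64(273.63), np.float64(279.72), np.float64(276.68))], [(np.float64(273.64), np.float64(279.75), np.float64(276.69))]]
body r59-62 [(np.float64(263.07), np.float64(284.17), np.float64(273.62))]
fin rows [157, 155, 156, 150, 166, 175, 150, 131, 129, 131, 151, 181, 195, 196, 196, 194, 172, 161, 179, 193, 200, 200, 201, 188, 193, 207, 209]
pointer r42-52 [[(np.float64(269.52), np.float64(275.71), np.float64(272.61))], [(np.float64(269.51), np.float64(275.7), np.float64(272.61))], [(np.float64(269.51), np.float64(275.74), np.float64(272.62))]]
body r59-62 [(np.float64(262.48), np.float64(283.26), np.float64(272.87))]
fin rows [158, 159, 143, 160, 180, 156, 134, 130, 130, 147, 180, 196, 196, 196, 196, 174, 160, 177, 189, 197, 201, 201, 191, 177, 193, 209, 210]
marker shift -0.78928685 0 0.9797273278236389 [0.73947415 0.05238259 0.18010997]
```

Measured numerically, the pointer is at column 272.6 and the fin at about 272.5, so they are in line to about 0.1 mm. Next is the press test: I'll close the fingers and go down on the knife-slot side of the plate.

>>> {"api": "drive_tool", "payload": {
  "deltas": [
    [3.3, -0.8, 0, 0, 0, 0, 0],
    [3.3, -0.8, 0, 0, 0, 0, 0],
    [3.3, -0.8, 0, 0, 0, 0, 0],
    [3.3, -0.8, 0, 0, 0, 0, 0],
    [3.3, -0.8, 0, 0, 0, 0, 0],
    [3.1, -0.7, 0, 0, 0, 0, 0],
    [0, 0, 0, 0, 0, 0, 0],
    [0, 0, 0, 0, 0, 0, 0],
    [0, 0, 0, 0, 0, 0, 0],
    [0, 0, 0, 0, 0, 0, 0]
  ]
}}

```text
time_s: 25.8
position: [0.5667, -0.0497, 0.1796]
orientation: [[-0.956, -0.293, 0.0], [-0.293, 0.956, 0.0], [-0.0, 0.0, -1.0]]
force: [-0.0, 0.7, 0.0]
finger_gap: 0.0003
grasp_force: 0.0
```

```bash
python3 - <<'E'
from h import *
s=bot.get_state(); print(s['position'],s['finger_gap'],((np.array(s['position'])[:2]-[.507,.1446])@[-.2907,.9568]))
for n in('top','wrist'):
    p=cap(n); print(n,plate(p))
E
```

```text
[ 0.56666294 -0.04966713  0.1796308 ] 0.00029557239429039983 -0.20321880600927766
top (np.int64(227), np.float64(-160.74648952850401), np.float64(-165.01187802755027), np.float64(-156.53854271673285))
wrist (np.int64(1899), np.float64(-161.19321716122752), np.float64(-164.6084990091409), np.float64(-156.22261059668844))
```

>>> {"api": "drive_tool", "payload": {
  "deltas": [
    [0, 0, 2, 0, 0, 0, 0],
    [0, 0, 2, 0, 0, 0, 0],
    [0, 0, 2, 0, 0, 0, 0],
    [0, 0, 1.7, 0, 0, 0, 0],
    [0, 0, 1, 0, 0, 0, 0],
    [0, 0, 0, 0, 0, 0, 0],
    [0, 0.7, 0, 0, 0, 0, 0],
    [0, 0.6, 0, 0, 0, 0, 0],
    [0, 0.3, 0, 0, 0, 0, 0],
    [0, 0, 0, 0, 0, 0, 0]
  ]
}}

```text
time_s: 27.15
position: [0.5614, -0.0345, 0.0931]
orientation: [[-0.956, -0.293, 0.001], [-0.293, 0.956, -0.0], [-0.001, -0.0, -1.0]]
force: [0.2, 0.8, -0.0]
finger_gap: 0.0004
grasp_force: 0.0
```

>>> {"api": "drive_tool", "payload": {
  "deltas": [
    [0, 0.1, 0, 0, 0, 0, 0],
    [0, 0.05, 0, 0, 0, 0, 0],
    [0, 0.05, 0, 0, 0, 0, 0],
    [0, 0.05, 0, 0, 0, 0, 0],
    [0, 0, 0, 0, 0, 0, 0],
    [0, 0, 0, 0, 0, 0, 0],
    [0, 0, 0, 0, 0, 0, 0],
    [0, 0, 0, 0, 0, 0, 0],
    [0, 0, 0, 0, 0, 0, 0],
    [0, 0, 0, 0, 0, 0, 0]
  ]
}}

```text
time_s: 28.4
position: [0.5606, -0.0324, 0.0927]
orientation: [[-0.956, -0.292, 0.0], [-0.292, 0.956, -0.0], [0.0, -0.0, -1.0]]
force: [-0.0, 0.4, -0.1]
finger_gap: 0.0003
grasp_force: 0.0
```

>>> {"api": "drive_tool", "payload": {
  "deltas": [
    [0, 0.05, 0, 0, 0, 0, 0],
    [0, 0.05, 0, 0, 0, 0, 0],
    [0, 0.05, 0, 0, 0, 0, 0],
    [0, 0.05, 0, 0, 0, 0, 0],
    [0, 0, 0, 0, 0, 0, 0],
    [0, 0, 0, 0, 0, 0, 0],
    [0, 0, 0, 0, 0, 0, 0],
    [0, 0, 0, 0, 0, 0, 0],
    [0, 0, 0, 0, 0, 0, 0],
    [0, 0, 0, 0, 0, 0, 0]
  ]
}}

```text
time_s: 29.65
position: [0.56, -0.0305, 0.0927]
orientation: [[-0.956, -0.292, -0.0], [-0.292, 0.956, -0.0], [0.0, -0.0, -1.0]]
force: [0.1, -1.4, -0.5]
finger_gap: 0.0005
grasp_force: 0.0
```

>>> {"api": "drive_tool", "payload": {
  "deltas": [
    [0, 0.04, 0, 0, 0, 0, 0],
    [0, 0.03, 0, 0, 0, 0, 0],
    [0, 0.03, 0, 0, 0, 0, 0],
    [0, 0, 0, 0, 0, 0, 0],
    [0, 0, 0, 0, 0, 0, 0],
    [0, 0, 0, 0, 0, 0, 0],
    [0, 0, 0, 0, 0, 0, 0],
    [0, 0, 0, 0, 0, 0, 0],
    [0, 0, 0, 0, 0, 0, 0],
    [0, 0, 0, 0, 0, 0, 0]
  ]
}}

```text
time_s: 30.9
position: [0.5597, -0.0295, 0.0927]
orientation: [[-0.956, -0.292, -0.0], [-0.292, 0.956, -0.0], [0.0, -0.0, -1.0]]
force: [-0.1, -0.3, 0.5]
finger_gap: 0.0007
grasp_force: 0.0
```

>>> {"api": "drive_tool", "payload": {
  "deltas": [
    [0, 0.03, 0, 0, 0, 0, 0],
    [0, 0.02, 0, 0, 0, 0, 0],
    [0, 0, 0, 0, 0, 0, 0],
    [0, 0, 0, 0, 0, 0, 0],
    [0, 0, 0, 0, 0, 0, 0],
    [0, 0, 0, 0, 0, 0, 0],
    [0, 0, 0, 0, 0, 0, 0],
    [0, 0, 0, 0, 0, 0, 0],
    [0, 0, 0, 0, 0, 0, 0],
    [0, 0, 0, 0, 0, 0, 0]
  ]
}}

```text
time_s: 32.15
position: [0.5596, -0.0291, 0.0927]
orientation: [[-0.956, -0.292, 0.0], [-0.292, 0.956, -0.0], [-0.0, -0.0, -1.0]]
force: [0.8, -0.3, 0.1]
finger_gap: 0.0004
grasp_force: 0.4
```

>>> {"api": "drive_tool", "payload": {
  "deltas": [
    [0, 0.03, 0, 0, 0, 0, 0],
    [0, 0.02, 0, 0, 0, 0, 0],
    [0, 0, 0, 0, 0, 0, 0],
    [0, 0, 0, 0, 0, 0, 0],
    [0, 0, 0, 0, 0, 0, 0],
    [0, 0, 0, 0, 0, 0, 0],
    [0, 0, 0, 0, 0, 0, 0],
    [0, 0, 0, 0, 0, 0, 0],
    [0, 0, 0, 0, 0, 0, 0],
    [0, 0, 0, 0, 0, 0, 0]
  ]
}}

```text
time_s: 33.4
position: [0.5595, -0.029, 0.0927]
orientation: [[-0.956, -0.292, 0.0], [-0.292, 0.956, -0.001], [-0.0, -0.001, -1.0]]
force: [0.6, -5.4, 0.0]
finger_gap: 0.0008
grasp_force: 2.6
```

>>> {"api": "drive_tool", "payload": {
  "deltas": [
    [0, 0.02, 0, 0, 0, 0, 0],
    [0, 0.02, 0, 0, 0, 0, 0],
    [0, 0, 0, 0, 0, 0, 0],
    [0, 0, 0, 0, 0, 0, 0],
    [0, 0, 0, 0, 0, 0, 0],
    [0, 0, 0, 0, 0, 0, 0],
    [0, 0, 0, 0, 0, 0, 0],
    [0, 0, 0, 0, 0, 0, 0],
    [0, 0, 0, 0, 0, 0, 0],
    [0, 0, 0, 0, 0, 0, 0]
  ]
}}

```text
time_s: 34.65
position: [0.5595, -0.0289, 0.0928]
orientation: [[-0.956, -0.292, 0.001], [-0.292, 0.956, -0.001], [-0.0, -0.001, -1.0]]
force: [1.3, -7.1, -1.6]
finger_gap: 0.0008
grasp_force: 3.2
```

>>> {"api": "drive_tool", "payload": {
  "deltas": [
    [0, 0.02, 0, 0, 0, 0, 0],
    [0, 0.02, 0, 0, 0, 0, 0],
    [0, 0, 0, 0, 0, 0, 0],
    [0, 0, 0, 0, 0, 0, 0],
    [0, 0, 0, 0, 0, 0, 0],
    [0, 0, 0, 0, 0, 0, 0],
    [0, 0, 0, 0, 0, 0, 0],
    [0, 0, 0, 0, 0, 0, 0],
    [0, 0, 0, 0, 0, 0, 0],
    [0, 0, 0, 0, 0, 0, 0]
  ]
}}

```text
time_s: 35.9
position: [0.5595, -0.0289, 0.0927]
orientation: [[-0.956, -0.292, 0.001], [-0.292, 0.956, -0.002], [-0.0, -0.002, -1.0]]
force: [1.4, -7.7, -2.1]
finger_gap: 0.0002
grasp_force: 3.8
```

```bash
python3 - <<'E'
from h import *
for _ in range(4):
    s=bot.get_state(); print(s['position'],s['force'],s['finger_gap']); cap('wrist')
E
```

```text
[ 0.55949197 -0.02889245  0.092749  ] [ 1.39418364 -7.71001363 -2.12453661] 0.00023511660808942365
[ 0.55951862 -0.02888414  0.0927739 ] [ 1.15140236 -7.66124963 -1.30157451] 0.00029866014624078713
[ 0.55952159 -0.02889035  0.09276663] [ 1.17045329 -8.3863734  -2.21365761] 0.0003793872430809424
[ 0.55949862 -0.02887705  0.09276108] [ 2.65069982 -7.73133183 -1.51151086] 0.00037440198862890753
```

>>> {"api": "drive_tool", "payload": {
  "deltas": [
    [0, 0.03, 0, 0, 0, 0, 0],
    [0, 0.03, 0, 0, 0, 0, 0],
    [0, 0.02, 0, 0, 0, 0, 0],
    [0, 0, 0, 0, 0, 0, 0],
    [0, 0, 0, 0, 0, 0, 0],
    [0, 0, 0, 0, 0, 0, 0],
    [0, 0, 0, 0, 0, 0, 0],
    [0, 0, 0, 0, 0, 0, 0],
    [0, 0, 0, 0, 0, 0, 0],
    [0, 0, 0, 0, 0, 0, 0]
  ]
}}

```text
time_s: 37.35
position: [0.5595, -0.0288, 0.0928]
orientation: [[-0.956, -0.292, 0.001], [-0.292, 0.956, -0.003], [-0.0, -0.003, -1.0]]
force: [2.5, -9.7, -2.3]
finger_gap: 0.001
grasp_force: 5.0
```

>>> {"api": "drive_tool", "payload": {
  "deltas": [
    [0, 0.03, 0, 0, 0, 0, 0],
    [0, 0, 0, 0, 0, 0, 0],
    [0, 0, 0, 0, 0, 0, 0],
    [0, 0, 0, 0, 0, 0, 0],
    [0, 0, 0, 0, 0, 0, 0],
    [0, 0, 0, 0, 0, 0, 0],
    [0, 0, 0, 0, 0, 0, 0],
    [0, 0, 0, 0, 0, 0, 0],
    [0, 0, 0, 0, 0, 0, 0],
    [0, 0, 0, 0, 0, 0, 0]
  ]
}}

```text
time_s: 38.6
position: [0.5595, -0.0288, 0.0928]
orientation: [[-0.956, -0.292, 0.001], [-0.292, 0.956, -0.003], [-0.0, -0.004, -1.0]]
force: [2.9, -10.6, -3.1]
finger_gap: 0.0001
grasp_force: 5.4
```

>>> {"api": "drive_tool", "payload": {
  "deltas": [
    [0, -0.3, 0, 0, 0, 0, 0],
    [0, -0.6, 0, 0, 0, 0, 0],
    [0, -1, 0, 0, 0, 0, 0],
    [0, 0, 0, 0, 0, 0, 0],
    [0, 0, -2, 0, 0, 0, 0],
    [0, 0, -2, 0, 0, 0, 0],
    [0, 0, -2, 0, 0, 0, 0],
    [0, 0, -2.7, 0, 0, 0, 0],
    [0, 0, 0, 0, 0, 0, 0],
    [0, 0, 0, 0, 0, 0, 0]
  ]
}}

```text
time_s: 39.85
position: [0.5638, -0.0448, 0.1788]
orientation: [[-0.956, -0.292, -0.001], [-0.292, 0.956, 0.0], [0.001, 0.001, -1.0]]
force: [-0.1, -0.2, -0.1]
finger_gap: 0.0005
grasp_force: 0.0
```

The press reached about 11 N and the stop did not give. Now I'll check the alignment again from the viewing pose.

>>> {"api": "drive_tool", "payload": {
  "deltas": [
    [-3.3, 0.7, 0, 0, 0, 0, 0],
    [-3.3, 0.7, 0, 0, 0, 0, 0],
    [-3.3, 0.7, 0, 0, 0, 0, 0],
    [-3.3, 0.7, 0, 0, 0, 0, 0],
    [-3.3, 0.7, 0, 0, 0, 0, 0],
    [-3.15, 0.67, 0, 0, 0, 0, 0],
    [0, 0, 0, 0, 0, 0, 0],
    [0, 0, 0, 0, 0, 0, 0],
    [0, 0, 0, 0, 0, 0, 0],
    [0, 0, 0, 0, 0, 0, 0]
  ]
}}

```text
time_s: 41.1
position: [0.7395, 0.0517, 0.1799]
orientation: [[-0.957, -0.291, -0.0], [-0.291, 0.957, -0.0], [0.0, -0.0, -1.0]]
force: [0.2, 1.4, 0.2]
finger_gap: -0.0
grasp_force: 0.0
```

```bash
python3 meas.py | tail -4
```

```text
pointer r42-52 [[(np.float64(270.51), np.float64(276.53), np.float64(273.52))], [(np.float64(270.5), np.float64(276.54), np.float64(273.52))], [(np.float64(270.49), np.float64(276.55), np.float64(273.52))]]
body r59-62 [(np.float64(263.25), np.float64(284.26), np.float64(273.76))]
fin rows [160, 157, 158, 144, 163, 180, 152, 132, 132, 132, 150, 183, 199, 199, 198, 199, 174, 162, 182, 193, 202, 204, 206, 196, 192, 202, 208]
marker shift 0.061298065 0 0.9852980375289917 [0.73969294 0.05175776 0.18006732]
```

```bash
python3 -c "
from station import hand_in
print(hand_in())"
```

```text
the job is handed in; nothing more can be done
None
```

The job is handed in: the stop was wound about 12 mm past the marker, brought back to within about 0.15 mm of its tip, and held against a push of about 11 N; the hand is clear, the arm never went near the jar or the tin, and it took about 41 s.

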